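Level two ratchet stands and lay an axle in them

ROBOT

A 6-joint arm with a two-finger parallel gripper is mounted at the origin on a cart in front of the work surface, level with it; the furniture and walls round the work are solid. World frame = base frame: x ahead of the robot, y to its left, z up, the work surface at z = 0. Lengths are in mm, angles in rad, forces in N, time in s.
With the tool pointing down it reaches from about 250 to 850 mm from the base axis. Payload 12.5 kg.
Tool frame: the origin (TCP) lies midway between the tips of the shut fingers; the grasp point (between the pads) lies 19 mm behind it; z points along the fingers, y is the line along which they close (so a half turn about z gives the same grasp; the last joint's range is limited). The gripper opens to 93 mm and grips with 3 to 60 N. Pads are 15 mm wide; open, the fingers measure 128 mm over their backs; the gripper's body (75 mm by 188 mm) begins 65 mm behind the grasp point.
Start: joints at [1.249, 0.351, 1.652, -0, 1.139, -0.085], TCP at [128.995, 534.644, 218.633] pointing down, gripper open.
Joint ranges: [-2.75, 2.75], [-0.79, 2.1], [0.01, 2.65], [-1.57, 4.71], [0.07, 3.14], [-2.87, 2.87]. Speed limits (rad/s): [2.22, 2.22, 2.79, 3.14, 3.14, 3.14].

INTERFACE

Orientations are given as a 3x3 rotation matrix whose columns are the frame's x, y, z axes.
In Python, from cell import robot gives the robot as it stands.
- The arm moves only by the shell command python3 -m handwheel 'ROWS' [OPENING] [FORCE]. ROWS is JSON, a list of rows, each an object with "linear": the shift along the tool's x, y, z in m, a list of three; "twist": the turn about the tool's z in units of 8 degrees (1.0 is 8 degrees). A call has 1 to 12 rows; each row shifts and turns the commanded pose from where the row before left it, along the tool's axes as they then stand; what a row does not reach is not made up. A row lasts 1/8 s, in which the tool goes at most 62.5 mm and 10.7 degrees, less where a joint would pass 70% of its speed; a pose out of reach is approached as far as the arm can. A call is refused whole if a number of a shift passes 0.0625 or a number of a turn 1, either way. A call with a gripper value outside its range is refused whole. OPENING is the opening, from 0 (shut) to 1 (fully open), set as the call begins (- or left out, the last holds). The fingers move at their own pace and stop on an object; FORCE is the grip in N (left out, the last holds). Time passes only in rows, so rows that do not move let the fingers close. It gives the time, the measured TCP pose, the force, the opening and the grip force at its end, in the units of the state.
- robot.get_state(): the state, without advancing time (a new reading comes with each control period).
- robot.camera(name): name is "scene" or "side" or "wrist"; returns (picture, depth): 480x640x3 uint8, red, green, blue; 480x640 float32, mm along the optical axis (not along the pixel's ray), 0 where there is no reading.
- robot.calibration(name): a dict with "intrinsics" (3x3 intrinsics, pixels), "rvec" (rotation vector, rad) and "tvec" (3), from world to camera coordinates, as OpenCV has them; the wrist camera has in their place "mount" (4x4, takes a point from camera to tool coordinates, whose origin is the TCP and whose axes are the flange's). Camera axes: x right, y down, z forward; pixel columns grow to the right and rows downward; lengths in mm; the calibration is good to about 2 mm. A picture is of the moment at which its call begins: read the wrist's pose just before it. calibration takes no time and is no camera call.
- robot.sign_off(): hands the job in; it is judged then, once.
The state is a dict: "t": time; "joint_positions": joint angles; "joint_vel": joint speeds; "tau": joint torques, N m; "ee_pos": TCP position; "tool_rot": TCP orientation; "contact_force": force on the tool from outside, world axes, zero at the start; "moment": the same for the moment, N m; "finger_gap": opening from 0.0 (shut) to 1.0 (fully open); "grasp_force": force on a finger pad.
Only numpy, scipy, OpenCV 4.12 (cv2) and the standard library are available. Lean on these libraries where they do the work, as an engineer would, in place of code of your own. Each camera call takes 0.05 s, during which the arm holds its last target. There are 200 camera calls.

TASK

The axle has to lie level for its journals to be checked. Raise the V-head of the lower ratchet stand, click by click, until it is caught at the same notch as the head of the other stand, which is already set and must stay as it is. Then set the axle down (do not drop it) with its round journals resting in both V-heads, and leave the other things on the bench where they are.

Things in the scene. Friction and masses are not known exactly. Their poses are not given: they have to be found in the camera images.
- stand_a: The ratchet stand to be raised. Both stands are alike: grey foot 110 x 84 mm screwed fast to the bench, square housing 112 mm high, in it a bright square steel column with ratchet teeth on its front (-x) side, on top a steel V-head. Origin under the centre of the foot, on the column's axis; z up, y along the V (the axle's direction), x across it. Yaw within 0.25 rad.
- stand_b: The other ratchet stand, already set at its height, its head higher than the first one's. It stands 126 to 140 mm from the first along their common y axis and faces the same way; either of them may be the left one.
- vee_a (a point): Seat in the V-head of the stand to be raised (the lower head at the start): where the axis of a 30 mm journal lies when it rests in the 90 degree V, 21 mm above the V's bottom, 1 mm below the tops of the cheeks, 0.153 m above the bench at joint 0. Axes as the stand's. The head is 56 mm wide (x), 24 mm (y), 34 mm high; grip its outer faces across x from above. Column 0.4 kg; a click takes 2 N more.
- vee_b (a point): The same point in the V-head of the other, higher stand, which must stay where it is. The V is 44 mm wide at its top.
- column_a (a joint): Height of the lower stand's column in m: 0 at the lowest notch, growing upwards, 16 mm a notch, six notches (0 to 0.080), stop at 0.086. A spring pawl lets it rise and snaps in with a click when the column is 1 to 3 mm past a notch; let go, the column sinks back onto the last notch passed. It cannot be pushed down past it.
- column_b (a joint): The same for the other, higher stand. At the start it rests 2 to 4 notches above the lower one.
- pawl_a (a joint): Angle of the lower stand's pawl in rad: 0 engaged, about 0.16 as a tooth passes. If raised too far: its thumb lever, an 18 x 18 mm pad 76 mm in front (-x) of the column's axis and 72 mm above the bench, pressed down 10 mm or more with 3 to 5 N, frees the column, which falls to the bottom.
- axle: Short trailer axle lying on the bench, 200 mm long, 0.7 kg: in the middle a dark square beam 40 x 40 mm, 88 mm long, at each end a bright round journal 30 mm thick, 44 mm long, and a 20 mm threaded end, 12 mm long. Origin at its centre, on its axis, 20 mm above the bench; y along it, z up. Grip the beam across its sides (x). In the V-heads its middle hangs midway between them.
- grease_can: Grease can, 67 mm in diameter and 78 mm high, standing behind the stands; a bystander. Origin at the centre of its underside.
- parts_brush: Parts brush, 194 mm long and 14 mm thick, lying behind the vise; a bystander. Origin at the centre of its underside.
- aluminium_pot: Aluminium pot, 147 mm in diameter and 151 mm high, standing behind the axle; a bystander. Origin at the centre of its underside.
- long_spanner: Rusty spanner, 252 mm long and 7 mm thick, lying behind the axle; a bystander. Origin at the centre of its underside.
Not all that is in view belongs to the job. What is shaped like the stand_b but brown is not meant.

How it is judged:
By the outcome, as a careful person would: the job done as asked, in the order asked, and still so for the second after the job is handed in, with the robot touching nothing.
It also fails if it takes over 58 s, if anything falls off the work surface, if the arm or the gripper's body presses on something with over 40 N, if the wrist force passes 120 N, or if a joint passes its speed limit or range.

## Working session

There is one attempt and no reset: what is moved stays moved. The work goes in short steps, Python scripts to look and compute and a shell command to move; the robot and the scene stay as the last step left them, time stands still between calls to the robot, and variables do not carry over. Pictures are saved under pics/ and viewed, at most 10 in all, crops included, and the job is handed in when it is done.

```bash
ls; mkdir -p pics; cat > h.py <<'E'
import numpy as np, cv2
from cell import robot
def cam(n):
    c=robot.calibration(n); s=robot.get_state()
    K=np.array(c["intrinsics"],float)
    if "mount" in c:
        M=np.array(c["mount"],float); T=np.eye(4); T[:3,:3]=s["tool_rot"]; T[:3,3]=s["ee_pos"]; W=T@M
    else:
        W=np.eye(4); R=cv2.Rodrigues(np.array(c["rvec"],float))[0]; W[:3,:3]=R.T; W[:3,3]=-R.T@np.array(c["tvec"],float).ravel()
    im,d=robot.camera(n); return im,d,K,W
def cloud(d,K,W):
    v,u=np.mgrid[:480,:640]; P=np.stack([(u-K[0,2])/K[0,0]*d,(v-K[1,2])/K[1,1]*d,d],-1)
    P=P@W[:3,:3].T+W[:3,3]; P[d<=0]=np.nan; return P
E
python3 - <<'E'
from h import *
for n in("scene","side"):
    im,d,K,W=cam(n); cv2.imwrite(f"pics/{n}0.png",im[:,:,::-1]); np.savez(f"{n}0.npz",im=im,d=d,K=K,W=W); print(n,W.round(2).tolist())
print(robot.get_state())
E
```

```text
pics
scene [[-0.55, -0.44, 0.71, -640.0], [-0.83, 0.28, -0.48, 820.12], [0.01, -0.85, -0.52, 1000.83], [0.0, 0.0, 0.0, 1.0]]
side [[0.7, 0.63, -0.35, 1164.46], [0.72, -0.6, 0.36, -578.79], [0.01, -0.5, -0.86, 1593.78], [0.0, 0.0, 0.0, 1.0]]
{'t': 0.1, 'joint_positions': array([ 1.24938622e+00,  3.51179479e-01,  1.65232763e+00,  1.06906160e-05,
        1.13913277e+00, -8.46032235e-02]), 'joint_vel': array([ 0.00021377, -0.00188933,  0.00112423, -0.00022087, -0.00051115,
       -0.00053712]), 'tau': array([-4.23674646e-04, -4.98034537e+01, -2.85702538e+01,  7.00039091e-02,
        2.38996296e-02,  2.65841766e-05]), 'ee_pos': array([128.90772446, 534.36728054, 218.1691866 ]), 'tool_rot': array([[-9.72090968e-01,  2.34603996e-01, -3.40035927e-04],
       [ 2.34604222e-01,  9.72090468e-01, -9.90529585e-04],
       [ 9.81634844e-05, -1.04265873e-03, -9.99999452e-01]]), 'contact_force': array([-1.01419433,  0.14745848,  0.11118161]), 'moment': array([-0.00400375,  0.02306694,  0.03655457]), 'grasp_force': 0.0, 'finger_gap': 0.9977387019590932}
```

View pics/scene0.png

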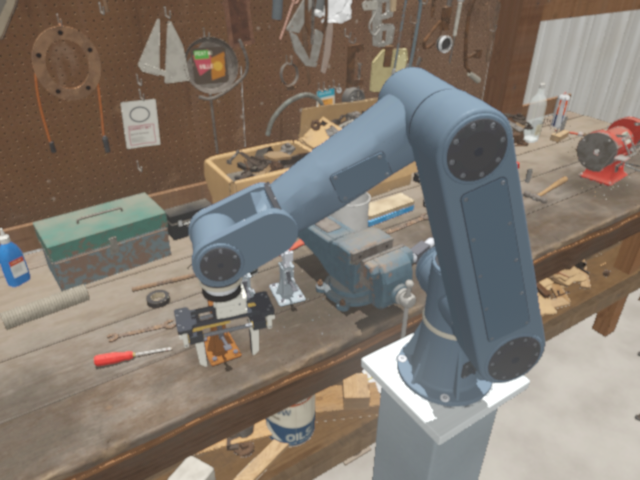

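View pics/side0.png

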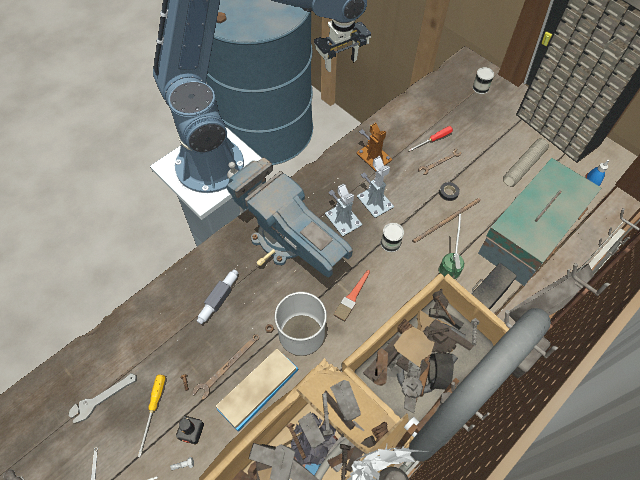

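The side view shows two grey stands at (342,212) and (376,188) and a brown decoy at (374,145). The axle is at (218,297), with the vise in between. Other stand-like or axle-like things are the brown stand (374,145), which I exclude by colour, and the roll at (525,162), which is too long and not at the described place. I'll take one close crop of the stands and axle, with measurements.

```bash
python3 - <<'E'
from h import *
z=np.load("side0.npz"); im,d,K,W=[z[k] for k in("im","d","K","W")]; P=cloud(d,K,W); np.save("P.npy",P)
a=cv2.resize(im[140:260,300:440],None,fx=4.5,fy=4,interpolation=2)[:, :,::-1]
a=cv2.resize(im[150:240,315:405],(560,560),interpolation=2)
b=cv2.resize(im[260:335,190:250],(240,300),interpolation=2)
c=np.zeros((560,800,3),np.uint8); c[:,:560]=a; c[:300,560:]=b
cv2.imwrite("pics/crop1.png",c[:,:,::-1])
for u,v in[(342,190),(343,195),(342,212),(376,165),(378,170),(218,297),(345,230),(380,207),(374,130),(300,330),(393,235),(250,168),(290,180),(330,265),(270,200),(500,100)]: print(u,v,P[v,u].round(0))
def rep(n,m):
    Q=P[m]; xy=Q[:,:2]; r=cv2.minAreaRect(xy.astype(np.float32)); print(n,len(Q),"med",np.median(Q,0).round(1),"rect",r,"z",np.percentile(Q[:,2],[2,50,98]).round(1))
# axle
v,u=np.mgrid[:480,:640]
m=(u>185)&(u<250)&(v>258)&(v<335)&(P[...,2]>9); rep("axle",m)
m2=m&(P[...,2]>35); rep("beam top",m2)
for n,(u0,u1,v0,v1) in{"L":(325,357,175,240),"R":(358,395,150,218)}.items():
    w=(u>u0)&(u<u1)&(v>v0)&(v<v1)
    zz=P[...,2][w]; print(n,np.nanpercentile(zz,[50,80,90,95,98,100]).round(0))
    rep(n+" top",w&(P[...,2]>np.nanmax(zz)-6))
    rep(n+" hi",w&(P[...,2]>118))
E
```

```text
342 190 [487. 187. 160.]
343 195 [498. 180. 151.]
342 212 [511. 167.  79.]
376 165 [515. 308. 208.]
378 170 [525. 310. 190.]
218 297 [ 454. -312.   46.]
345 230 [539. 158.   8.]
380 207 [557. 312.   9.]
374 130 [375. 457. 142.]
300 330 [ 695. -195.    8.]
393 235 [686. 225.  76.]
250 168 [247.  12. 205.]
290 180 [370.  71. 207.]
330 265 [652. -29. 157.]
270 200 [386. -25. 211.]
500 100 [ 539. 1029.    7.]
axle 777 med [ 444.9 -311.3   35.1] rect ((438.71807861328125, -297.7890319824219), (176.75877380371094, 243.00717163085938), 50.78276443481445) z [ 9.8 35.1 45.6]
beam top 391 med [ 439.8 -307.7   39.6] rect ((438.3197937011719, -302.7000732421875), (41.616233825683594, 183.09616088867188), 18.031997680664062) z [35.5 39.6 46.2]
L [  8. 107. 161. 166. 170. 180.]
L top 16 med [585.6  28.6 174.9] rect ((548.9014282226562, 108.8868408203125), (44.4348258972168, 194.34535217285156), 33.353179931640625) z [173.7 174.9 179.4]
L hi 347 med [527.5 174.1 162. ] rect ((543.8402099609375, 118.12364196777344), (59.76203536987305, 215.5764923095703), 32.92996597290039) z [121.9 162.  174.9]
R [  8.  69. 145. 203. 213. 224.]
R top 19 med [510.4 318.5 219.7] rect ((527.7872314453125, 317.94976806640625), (24.36294174194336, 55.83045196533203), 76.64044189453125) z [218.8 219.7 224.1]
R hi 282 med [527.3 312.7 198.7] rect ((527.0231323242188, 318.35626220703125), (29.489742279052734, 62.826141357421875), 77.45528411865234) z [122.  198.7 220.6]
```

View pics/crop1.png

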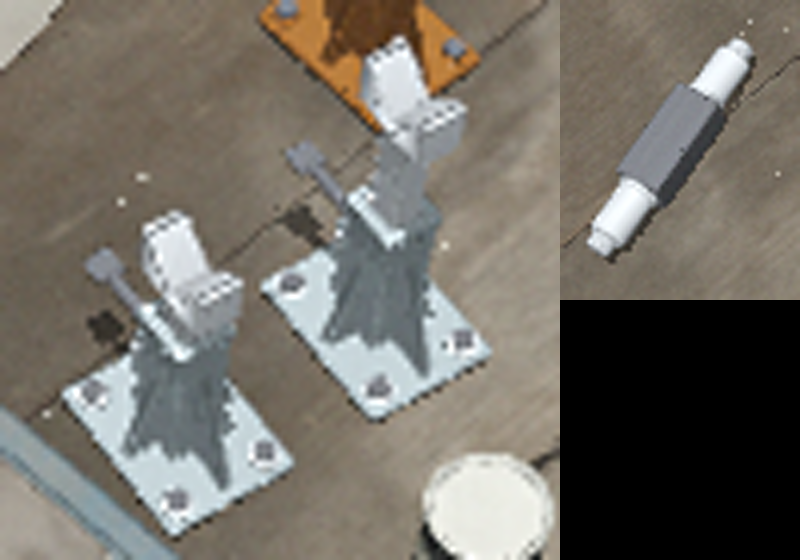

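The crop confirms that the lower stand, on the vise side at (342,212), is stand_a. The higher grey stand at (376,188) is stand_b, and the axle has a dark beam and bright journals. Next I'll raise the tool and move over the stands for a close wrist view.

```bash
python3 -c "
from cell import robot;print(robot.calibration('wrist'))"
python3 -m handwheel '[{"linear":[0,0,-0.06],"twist":0},{"linear":[0,0,-0.06],"twist":0},{"linear":[0,0,-0.06],"twist":0},{"linear":[-0.048,-0.020,0],"twist":0},{"linear":[-0.048,-0.020,0],"twist":0},{"linear":[-0.048,-0.020,0],"twist":0},{"linear":[-0.048,-0.020,0],"twist":0},{"linear":[-0.048,-0.020,0],"twist":0},{"linear":[-0.048,-0.020,0],"twist":0},{"linear":[-0.048,-0.020,0],"twist":0},{"linear":[-0.048,-0.020,0],"twist":0},{"linear":[-0.048,-0.020,0],"twist":0}]' 1 20
python3 -m handwheel '[{"linear":[0,0,0],"twist":1},{"linear":[0,0,0],"twist":1},{"linear":[0,0,0],"twist":1},{"linear":[0,0,0],"twist":1},{"linear":[0,0,0],"twist":1},{"linear":[0,0,0],"twist":1},{"linear":[0,0,0],"twist":1},{"linear":[0,0,0],"twist":1},{"linear":[0,0,0],"twist":1},{"linear":[0,0,0],"twist":1},{"linear":[0,0,0],"twist":1},{"linear":[0,0,0],"twist":0}]'
```

```text
{'intrinsics': array([[426.76883725,   0.        , 317.4544429 ],
       [  0.        , 426.76883725, 233.73904233],
       [  0.        ,   0.        ,   1.        ]]), 'mount': array([[ 1.53289073e-04, -9.70204983e-01, -2.42285509e-01,
         6.70216979e+01],
       [ 9.99999932e-01,  2.29993029e-04, -2.88301682e-04,
        -6.13548234e-01],
       [ 3.35435706e-04, -2.42285449e-01,  9.70204952e-01,
        -1.66830365e+02],
       [ 0.00000000e+00,  0.00000000e+00,  0.00000000e+00,
         1.00000000e+00]])}
t: 1.6
ee_pos: [507.9, 257.1, 398.4]
tool_rot: [[-0.972, 0.235, -0.0], [0.235, 0.972, -0.0], [0.0, -0.0, -1.0]]
contact_force: [0.6, 0.7, -0.2]
finger_gap: 0.997
grasp_force: 0.0
t: 3.1
ee_pos: [506.6, 258.3, 398.3]
tool_rot: [[0.2, 0.98, -0.001], [0.98, -0.2, -0.0], [-0.0, -0.001, -1.0]]
contact_force: [0.1, 0.1, -0.4]
finger_gap: 1.001
grasp_force: 0.0
```

```bash
python3 - <<'E'
from h import *
im,d,K,W=cam("wrist"); cv2.imwrite("pics/w1.png",im[:,:,::-1]); P=cloud(d,K,W); np.savez("w1.npz",im=im,d=d,P=P,K=K,W=W)
Z=P[...,2]
m=((Z>140)&(Z<235)&(P[...,0]>440)&(P[...,0]<600)&(P[...,1]>150)&(P[...,1]<400)).astype(np.uint8)
n,l,s,c=cv2.connectedComponentsWithStats(m)
for i in range(1,n):
    if s[i,4]>200:
        Q=P[l==i]; t=np.percentile(Q[:,2],90); T=Q[Q[:,2]>t-5]
        print(s[i],c[i].round(),"ztop",np.percentile(Q[:,2],[20,50,80,90,95,99]).round(1)); print(cv2.minAreaRect(T[:,:2].astype(np.float32)),T.mean(0).round(1))
print(np.median(P[...,2][(abs(P[...,2])<6)]))
E
```

```text
[ 291  116   71   33 2157] [326. 132.] ztop [202.8 211.2 217.7 218.6 219.1 219.8]
((525.3981323242188, 317.79498291015625), (24.044870376586914, 55.87586212158203), 79.2944564819336) [525.5 317.9 217.3]
[ 298  253   58   33 1666] [326. 268.] ztop [152.1 160.8 169.1 170.4 171.  171.7]
((500.46844482421875, 185.5113067626953), (24.573490142822266, 56.119937896728516), 79.13658142089844) [501.1 186.  169.2]
0.5710024944047518
```

View pics/w1.png

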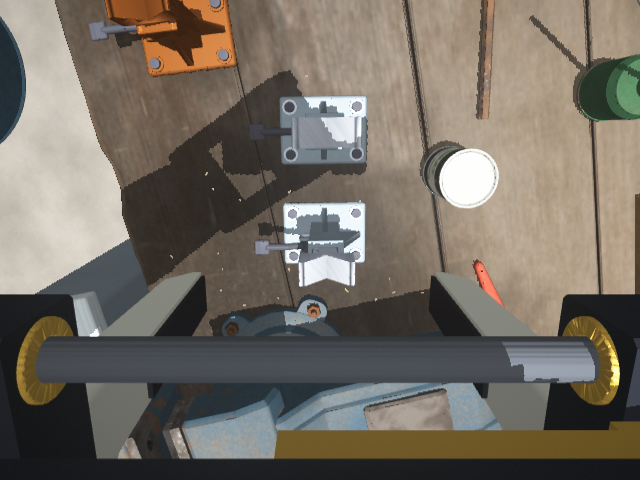

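The wrist view shows stand_b's head at (326,132) with its top at about 218.5 mm, which is notch 4. Stand_a's head is at (326,268) with its top at about 170.5 mm, which is notch 1. So it needs three clicks (48 mm). The stand yaw is about -0.187. I'll move above head A.

```bash

python3 -m handwheel '[{"linear":[-0.036,0.0043,-0.0],"twist":-0.1},{"linear":[-0.0366,0.0043,0],"twist":0},{"linear":[0,0,0.05],"twist":0},{"linear":[0,0,0.05],"twist":0},{"linear":[0,0,0.05],"twist":0},{"linear":[0,0,0.05],"twist":0},{"linear":[0,0,0],"twist":0},{"linear":[0,0,0],"twist":0}]' 1 35
python3 - <<'E'
from h import *
im,d,K,W=cam("wrist"); cv2.imwrite("pics/w2.png",im[:,:,::-1]); P=cloud(d,K,W)
Z=P[...,2]; s=robot.get_state(); print(s["ee_pos"],s["tool_rot"][:2,1])
m=((Z>155)&(Z<176)&(abs(P[...,0]-500)<45)&(abs(P[...,1]-185)<35))
Q=P[m];print(len(Q),np.percentile(Q[:,2],[50,95]))
T=Q[Q[:,2]>np.percentile(Q[:,2],90)-5];print(cv2.minAreaRect(T[:,:2].astype(np.float32)),T.mean(0))
E
```

```text
t: 4.15
ee_pos: [502.0, 185.7, 200.6]
tool_rot: [[0.186, 0.983, 0.002], [0.983, -0.186, 0.001], [0.001, 0.002, -1.0]]
contact_force: [1.0, -0.5, 0.2]
finger_gap: 0.998
grasp_force: 0.0
[502.20909811 185.75891995 200.93607699] [ 0.98258023 -0.18581544]
4559 [165.46209336 171.06512034]
((500.34814453125, 185.38502502441406), (24.74275016784668, 56.055057525634766), 79.11485290527344) [500.45347155 185.91323806 169.29003812]
```

View pics/w2.png

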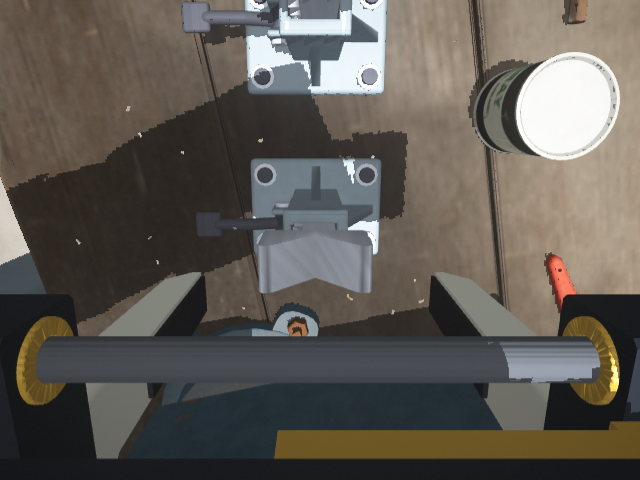

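The head sits centred between the fingers at (315,262), and the pose is off by about 1.5 mm in tool y. I'll descend and grip.

```bash

python3 -m handwheel '[{"linear":[0,-0.0016,0.02],"twist":0},{"linear":[0,0,0.02],"twist":0},{"linear":[0,0,0.017],"twist":0},{"linear":[0,0,0],"twist":0},{"linear":[0,0,0],"twist":0}]' 1 30
python3 -m handwheel '[{"linear":[0,0,0],"twist":0},{"linear":[0,0,0],"twist":0},{"linear":[0,0,0],"twist":0},{"linear":[0,0,0],"twist":0},{"linear":[0,0,0],"twist":0},{"linear":[0,0,0],"twist":0}]' 0.4 30
```

```text
t: 4.82
ee_pos: [500.1, 185.9, 142.6]
tool_rot: [[0.187, 0.982, 0.001], [0.982, -0.187, 0.0], [0.001, 0.001, -1.0]]
contact_force: [-0.8, -0.4, 0.3]
finger_gap: 1.0
grasp_force: 0.0
t: 5.58
ee_pos: [500.6, 185.6, 141.8]
tool_rot: [[0.187, 0.982, 0.002], [0.982, -0.187, -0.0], [0.0, 0.002, -1.0]]
contact_force: [5.8, -1.6, -3.4]
finger_gap: 0.601
grasp_force: 30.0
```

Gripped at 56 mm. I'll raise it three clicks, one at a time, watching the force.

```bash

python3 -m handwheel '[{"linear":[0,0,-0.006],"twist":0},{"linear":[0,0,-0.006],"twist":0},{"linear":[0,0,-0.007],"twist":0},{"linear":[0,0,0],"twist":0},{"linear":[0,0,0],"twist":0}]'
python3 -m handwheel '[{"linear":[0,0,-0.005],"twist":0},{"linear":[0,0,-0.005],"twist":0},{"linear":[0,0,-0.006],"twist":0},{"linear":[0,0,0],"twist":0},{"linear":[0,0,0],"twist":0}]'
python3 -m handwheel '[{"linear":[0,0,-0.005],"twist":0},{"linear":[0,0,-0.006],"twist":0},{"linear":[0,0,-0.006],"twist":0},{"linear":[0,0,0],"twist":0},{"linear":[0,0,0],"twist":0}]'
```

```text
t: 6.2
ee_pos: [500.6, 185.6, 160.8]
tool_rot: [[0.187, 0.982, 0.002], [0.982, -0.187, 0.0], [0.0, 0.002, -1.0]]
contact_force: [6.9, -1.6, -2.0]
finger_gap: 0.602
grasp_force: 30.0
t: 6.82
ee_pos: [500.6, 185.6, 176.8]
tool_rot: [[0.187, 0.982, 0.002], [0.982, -0.187, 0.0], [0.0, 0.002, -1.0]]
contact_force: [7.4, -0.5, -3.0]
finger_gap: 0.603
grasp_force: 30.0
t: 7.45
ee_pos: [500.6, 185.6, 193.8]
tool_rot: [[0.187, 0.982, 0.002], [0.982, -0.187, -0.0], [0.0, 0.002, -1.0]]
contact_force: [7.4, -1.1, -3.7]
finger_gap: 0.598
grasp_force: 30.0
```

```bash

python3 -m handwheel '[{"linear":[0,0,0.002],"twist":0},{"linear":[0,0,0.0015],"twist":0},{"linear":[0,0,0],"twist":0}]'
python3 -m handwheel '[{"linear":[0,0,0],"twist":0},{"linear":[0,0,0],"twist":0},{"linear":[0,0,0],"twist":0},{"linear":[0,0,0],"twist":0},{"linear":[0,0,-0.03],"twist":0},{"linear":[0,0,-0.06],"twist":0},{"linear":[0,0,-0.06],"twist":0},{"linear":[0,0,-0.06],"twist":0},{"linear":[0,0,0],"twist":0},{"linear":[0,0,0],"twist":0}]' 1 30
python3 - <<'E'
from h import *
im,d,K,W=cam("wrist"); P=cloud(d,K,W); Z=P[...,2]; np.savez("w3.npz",im=im,P=P)
for c in((500.5,185.5),(525.4,317.8)):
    m=(Z>180)&(Z<245)&(np.hypot(P[...,0]-c[0],P[...,1]-c[1])<40); Q=P[m]
    T=Q[Q[:,2]>np.percentile(Q[:,2],90)-5];print(np.percentile(Q[:,2],[90,95,99]),cv2.minAreaRect(T[:,:2].astype(np.float32)))
z=np.load("side0.npz"); im=z["im"]; P=np.load("P.npy"); v,u=np.mgrid[:480,:640]
w=(u>185)&(u<250)&(v>258)&(v<335); g=cv2.cvtColor(im,cv2.COLOR_RGB2HSV)
print(robot.get_state()["ee_pos"])
for n,m in(("bright",w&(im.min(-1)>185)),("beam",w&(im.max(-1)<130)&(im[...,2].astype(int)>=im[...,0])&(P[...,2]>30))):
    print(n,m.sum(),np.nanmedian(P[m],0).round(), u[m].min(),u[m].max(),v[m].min(),v[m].max())
E
```

```text
t: 7.82
ee_pos: [500.6, 185.6, 190.1]
tool_rot: [[0.187, 0.982, 0.002], [0.982, -0.187, -0.0], [0.0, 0.002, -1.0]]
contact_force: [8.4, -0.7, -4.9]
finger_gap: 0.604
grasp_force: 30.0
t: 9.07
ee_pos: [499.2, 185.7, 399.1]
tool_rot: [[0.187, 0.982, -0.001], [0.982, -0.187, -0.0], [-0.001, -0.001, -1.0]]
contact_force: [0.5, -0.3, -0.2]
finger_gap: 1.0
grasp_force: 0.0
[218.4936718  218.98477285 219.78301812] ((500.404052734375, 185.34979248046875), (24.344877243041992, 56.02596664428711), 79.18306732177734)
[218.38768698 218.96728257 219.76568798] ((525.5076904296875, 317.72528076171875), (24.427322387695312, 55.98789596557617), 79.2552261352539)
[499.11299055 185.62834259 398.6115998 ]
bright 256 [ 449. -352.   32.] 197 236 270 322
beam 50 [ 455. -303.   36.] 205 229 281 308
```

Both heads read 218.5 mm, so they are level. Now on to the axle.

```bash

python3 -m handwheel '[{"linear":[-0.0548,0.0038,0],"twist":0},{"linear":[-0.0548,0.0038,0],"twist":0},{"linear":[-0.0548,0.0038,0],"twist":0},{"linear":[-0.0548,0.0038,0],"twist":0},{"linear":[-0.0548,0.0038,0],"twist":0},{"linear":[-0.0548,0.0038,0],"twist":0},{"linear":[-0.0548,0.0038,0],"twist":0},{"linear":[-0.0548,0.0038,0],"twist":0},{"linear":[-0.0548,0.0038,0],"twist":0},{"linear":[0,0,0],"twist":-1},{"linear":[0,0,0],"twist":-1},{"linear":[0,0,0],"twist":-1}]'
python3 -m handwheel '[{"linear":[0,0,0],"twist":-0.6},{"linear":[0,0,0],"twist":0},{"linear":[0,0,0],"twist":0}]'
cat > ax.py <<'E'
from h import *
s=robot.get_state(); im,d,K,W=cam("wrist"); cv2.imwrite("pics/w4.png",im[:,:,::-1]); P=cloud(d,K,W); Z=P[...,2]
print(s["ee_pos"],s["tool_rot"].round(4)[:2,:2].tolist())
m=(Z>24)&(Z<48)&(abs(P[...,0]-440)<110)&(abs(P[...,1]+305)<130)
n,l,st,c=cv2.connectedComponentsWithStats(m.astype(np.uint8)); i=1+st[1:,4].argmax(); Q=P[l==i]
print(st[i],c[i],"all",cv2.minAreaRect(Q[:,:2].astype(np.float32)))
B=Q[Q[:,2]>36.5]; print("beam",len(B),np.median(B[:,2]),cv2.minAreaRect(B[:,:2].astype(np.float32)),B.mean(0))
E
python3 ax.py
```

```text
t: 10.62
ee_pos: [440.6, -305.1, 398.3]
tool_rot: [[-0.233, 0.972, -0.002], [0.972, 0.233, 0.002], [0.002, -0.002, -1.0]]
contact_force: [-0.5, -0.7, -0.8]
finger_gap: 1.0
grasp_force: 0.0
t: 11.0
ee_pos: [440.9, -305.1, 399.3]
tool_rot: [[-0.308, 0.951, -0.001], [0.951, 0.308, 0.001], [0.001, -0.001, -1.0]]
contact_force: [0.6, 0.2, -0.3]
finger_gap: 1.004
grasp_force: 0.0
[ 440.87514233 -305.07593616  399.33230866] [[-0.3078, 0.9515], [0.9515, 0.3078]]
[ 299  101   33  159 4087] [314.60092978 179.31685833] all ((437.6099853515625, -308.66864013671875), (39.453941345214844, 199.63636779785156), 17.374481201171875)
beam 2342 40.44120687194618 ((437.3255310058594, -307.84698486328125), (39.38395690917969, 171.45909118652344), 17.36245346069336) [ 436.53053573 -306.62873584   40.30083645]
```

View pics/w4.png

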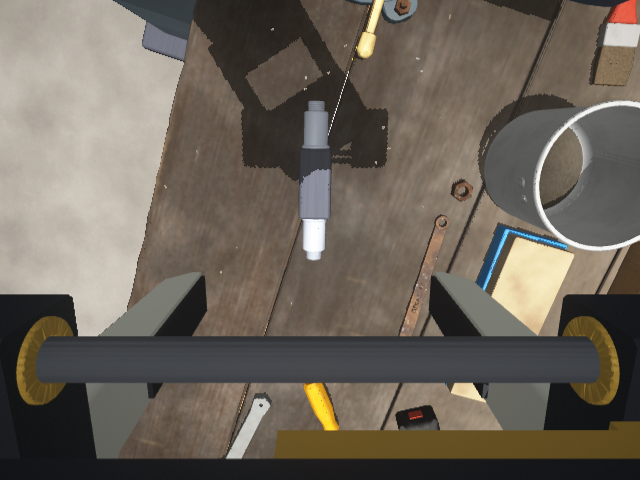

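The axle is at (315,180), with centre (437.6, -308.7), direction 17.4° and nothing near the fingers. I'll descend, check briefly and grip.

```bash

python3 -m handwheel '[{"linear":[-0.0023,-0.0043,0.05],"twist":0.07},{"linear":[0,0,0.055],"twist":0},{"linear":[0,0,0.055],"twist":0},{"linear":[0,0,0.055],"twist":0},{"linear":[0,0,0.055],"twist":0},{"linear":[0,0,0.03],"twist":0},{"linear":[0,0,0],"twist":0},{"linear":[0,0,0],"twist":0}]' 1 45
sed -i 's/w4.png/w5.png/' ax.py; python3 ax.py
```

```text
t: 12.05
ee_pos: [438.2, -309.2, 101.5]
tool_rot: [[-0.3, 0.954, 0.001], [0.954, 0.3, -0.001], [-0.001, 0.001, -1.0]]
contact_force: [0.5, -0.8, -0.3]
finger_gap: 1.0
grasp_force: 0.0
[ 438.21095426 -309.18069009  101.45070453] [[-0.2999, 0.954], [0.954, 0.2999]]
[  281    59    74   277 16687] [317.37280518 206.75208246] all ((431.6283264160156, -289.89617919921875), (40.08195114135742, 161.27310180664062), 16.908660888671875)
beam 10925 40.57731221047223 ((432.5017395019531, -292.8419494628906), (39.99370193481445, 140.88214111328125), 16.88282012939453) [ 436.22885352 -305.23378157   40.40754487]
```

```bash

python3 -m handwheel '[{"linear":[0,0,0.03],"twist":0},{"linear":[0,0,0.03],"twist":0},{"linear":[0,0,0.022],"twist":0},{"linear":[0,0,0.013],"twist":0},{"linear":[0,0,0],"twist":0},{"linear":[0,0,0],"twist":0}]' 1 45
python3 -m handwheel '[{"linear":[0,0,0],"twist":0},{"linear":[0,0,0],"twist":0},{"linear":[0,0,0],"twist":0},{"linear":[0,0,0],"twist":0},{"linear":[0,0,0],"twist":0},{"linear":[0,0,0],"twist":0},{"linear":[0,0,0],"twist":0}]' 0.2 45
```

```text
t: 12.85
ee_pos: [438.2, -309.1, 6.2]
tool_rot: [[-0.3, 0.954, 0.001], [0.954, 0.3, -0.001], [-0.001, 0.001, -1.0]]
contact_force: [0.8, 0.2, -0.9]
finger_gap: 1.003
grasp_force: 0.0
t: 13.72
ee_pos: [437.7, -308.7, 5.1]
tool_rot: [[-0.3, 0.954, 0.0], [0.954, 0.3, -0.0], [-0.0, 0.0, -1.0]]
contact_force: [0.5, 0.7, -0.0]
finger_gap: 0.427
grasp_force: 44.9
```

```bash

python3 -m handwheel '[{"linear":[0,0,-0.01],"twist":0},{"linear":[0,0,-0.03],"twist":0},{"linear":[0,0,-0.05],"twist":0},{"linear":[0,0,-0.05],"twist":0},{"linear":[0,0,-0.05],"twist":0},{"linear":[0,0,-0.05],"twist":0},{"linear":[0,0,-0.05],"twist":0},{"linear":[0,0,-0.04],"twist":0},{"linear":[0,0,-0.02],"twist":0},{"linear":[0,0,0],"twist":0}]'
python3 -m handwheel '[{"linear":[0.02,0.01,0],"twist":0},{"linear":[0.042,0.02,0],"twist":0},{"linear":[0.05,0.0233,0],"twist":0},{"linear":[0.05,0.0233,0],"twist":0},{"linear":[0.05,0.0233,0],"twist":0},{"linear":[0.05,0.0233,0],"twist":0},{"linear":[0.05,0.0233,0],"twist":0},{"linear":[0.05,0.0233,0],"twist":0},{"linear":[0.05,0.0233,0],"twist":0},{"linear":[0.05,0.0233,0],"twist":0},{"linear":[0.03,0.0145,0],"twist":0},{"linear":[0.0199,0.009,0],"twist":0}]'
python3 -m handwheel '[{"linear":[0,0,0],"twist":0.5},{"linear":[0,0,0],"twist":0.8},{"linear":[0,0,0],"twist":0.9},{"linear":[0,0,0],"twist":0.8},{"linear":[0,0,0],"twist":0.5},{"linear":[0,0,0],"twist":0},{"linear":[0,0,0],"twist":0},{"linear":[0,0,0],"twist":0}]'
cat > fit.py <<'E'
from h import *
import sys
s=robot.get_state(); im,d,K,W=cam("wrist"); cv2.imwrite(f"pics/{sys.argv[1]}.png",im[:,:,::-1]); P=cloud(d,K,W); Z=P[...,2]
R=s["tool_rot"]; p=s["ee_pos"]; print(p.round(1),np.degrees(np.arctan2(R[1,1],R[0,1])))
L=(P-p)@R  # tool coords
m=(abs(L[...,1])<26)&(abs(L[...,2]+15)<30)&(L[...,0]>-5)&(L[...,0]<120); Q=L[m]
# axle in tool frame: per x slice top height and y extent
for a in range(10,110,10):
    q=Q[(Q[:,0]>a-3)&(Q[:,0]<a+3)]
    if len(q)>20: print(a,len(q),"top z",np.percentile(q[:,2],3).round(1),"y",np.percentile(q[:,1],[1,99]).round(1))
print("x end",np.percentile(Q[:,0],99.8))
E
python3 fit.py w6
```

```text
t: 14.98
ee_pos: [437.5, -308.6, 356.1]
tool_rot: [[-0.3, 0.954, 0.001], [0.954, 0.3, -0.001], [-0.001, 0.001, -1.0]]
contact_force: [-0.4, 1.1, -6.2]
finger_gap: 0.426
grasp_force: 44.9
t: 16.48
ee_pos: [511.6, 253.4, 353.7]
tool_rot: [[-0.302, 0.953, -0.003], [0.953, 0.302, -0.001], [-0.0, -0.003, -1.0]]
contact_force: [0.1, -0.6, -7.4]
finger_gap: 0.426
grasp_force: 44.9
t: 17.48
ee_pos: [512.6, 251.6, 355.0]
tool_rot: [[0.182, 0.983, -0.0], [0.983, -0.182, -0.0], [-0.0, -0.0, -1.0]]
contact_force: [-0.3, -0.6, -7.4]
finger_gap: 0.428
grasp_force: 44.9
[512.6 251.6 355. ] -10.483088923681656
10 3275 top z -43.1 y [-25.7  25.8]
20 2091 top z -36.7 y [-19.5  19.4]
30 2190 top z -36.8 y [-19.3  19.3]
40 2425 top z -36.6 y [-19.1  19.2]
50 1671 top z -31.5 y [-14.6  14.9]
60 1648 top z -31.0 y [-14.1  14.6]
70 1727 top z -31.0 y [-14.   14.7]
80 1838 top z -31.1 y [-14.   14.8]
90 1101 top z -29.3 y [-11.2  11.6]
100 576 top z -26.0 y [-9.1 10.2]
x end 99.47110574724088
```

The axle is level in the grip, its axis 16 mm above the TCP and centred. Seating needs TCP z of about 201. I'll lower to just above that.

```bash

python3 -m handwheel '[{"linear":[0,0.0005,0.02],"twist":0.03},{"linear":[0,0,0.04],"twist":0},{"linear":[0,0,0.04],"twist":0},{"linear":[0,0,0.025],"twist":0},{"linear":[0,0,0.013],"twist":0},{"linear":[0,0,0.004],"twist":0},{"linear":[0,0,0],"twist":0},{"linear":[0,0,0],"twist":0},{"linear":[0,0,0],"twist":0}]'
python3 - <<'E'
from h import *
im,d,K,W=cam("wrist"); cv2.imwrite("pics/w7.png",im[:,:,::-1])
E
```

```text
t: 18.65
ee_pos: [513.5, 251.6, 213.8]
tool_rot: [[0.187, 0.982, 0.001], [0.982, -0.187, 0.0], [0.001, 0.001, -1.0]]
contact_force: [0.3, 0.1, -6.5]
finger_gap: 0.428
grasp_force: 44.9
```

View pics/w7.png

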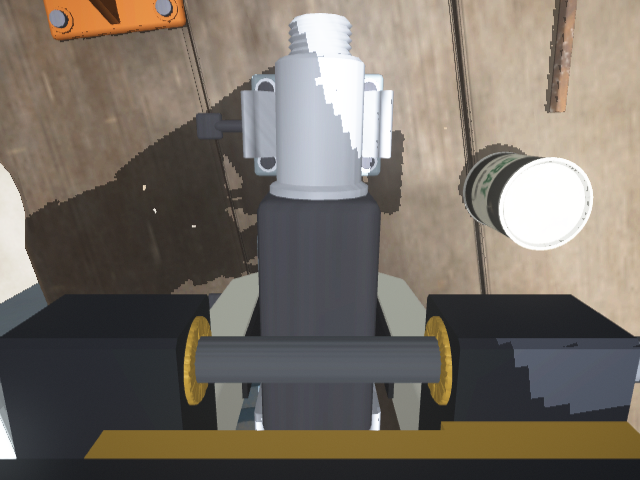

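The far journal (320,125) hangs centred over head B, whose cheeks are at columns 243–392 (centre about 318). Now I'll lower gently and watch the vertical force.

```bash

python3 -m handwheel '[{"linear":[0,0,0.004],"twist":0},{"linear":[0,0,0.004],"twist":0},{"linear":[0,0,0.002],"twist":0},{"linear":[0,0,0],"twist":0},{"linear":[0,0,0],"twist":0}]'
python3 -m handwheel '[{"linear":[0,0,0.001],"twist":0},{"linear":[0,0,0],"twist":0},{"linear":[0,0,0],"twist":0}]'
python3 -m handwheel '[{"linear":[0,0,0.001],"twist":0},{"linear":[0,0,0],"twist":0},{"linear":[0,0,0],"twist":0}]'
```

```text
t: 19.32
ee_pos: [513.2, 251.5, 203.1]
tool_rot: [[0.187, 0.982, -0.0], [0.982, -0.187, 0.0], [0.0, -0.0, -1.0]]
contact_force: [0.2, 0.5, -6.7]
finger_gap: 0.427
grasp_force: 44.9
t: 19.7
ee_pos: [513.4, 251.6, 202.6]
tool_rot: [[0.187, 0.982, 0.001], [0.982, -0.187, 0.0], [0.0, 0.001, -1.0]]
contact_force: [-1.8, -1.1, -0.4]
finger_gap: 0.427
grasp_force: 44.9
t: 20.08
ee_pos: [513.6, 251.6, 202.2]
tool_rot: [[0.186, 0.982, 0.001], [0.982, -0.186, 0.0], [0.001, 0.001, -1.0]]
contact_force: [-3.3, -2.8, 7.1]
finger_gap: 0.426
grasp_force: 44.9
```

Contact is made and the axle's weight is on the stands. I'll relax slightly, open and retreat straight up.

```bash

python3 -m handwheel '[{"linear":[0,0,-0.0008],"twist":0},{"linear":[0,0,0],"twist":0},{"linear":[0,0,0],"twist":0}]' - 8
python3 -m handwheel '[{"linear":[0,0,0],"twist":0},{"linear":[0,0,0],"twist":0},{"linear":[0,0,0],"twist":0},{"linear":[0,0,0],"twist":0},{"linear":[0,0,-0.02],"twist":0},{"linear":[0,0,-0.05],"twist":0},{"linear":[0,0,-0.06],"twist":0},{"linear":[0,0,-0.06],"twist":0},{"linear":[0,0,0],"twist":0},{"linear":[0,0,0],"twist":0},{"linear":[0,0,0],"twist":0}]' 1
python3 - <<'E'
from h import *
im,d,K,W=cam("wrist"); P=cloud(d,K,W); Z=P[...,2]
o=np.array([513,251.6]); yaw=-0.187; ex=np.array([np.cos(yaw),np.sin(yaw)]); ey=np.array([-ex[1],ex[0]])
a=(P[...,:2]-o)@ex; b=(P[...,:2]-o)@ey
for y in(-95,-84,-60,-50,-30,0,30,50,67,84,95):
    m=(abs(b-y)<2.5)&(abs(a)<24)&(Z>205)&(Z<260)
    if m.sum()>10: print(y,m.sum(),"top",np.percentile(Z[m],97).round(1),"x",np.percentile(a[m&(Z>219.5)],[1,99]).round(1))
m=(abs(a)<22)&(Z>222)&(abs(b)<130); print("b extent",np.percentile(b[m],[.2,99.8]))
im2,d,K,W=cam("side"); c=np.vstack([cv2.resize(im2[110:270,290:450],(560,560),interpolation=2)]); e=np.zeros((560,800,3),np.uint8); e[:,:560]=c; e[:180,560:]=cv2.resize(im,(240,180)); e[200:380,560:]=cv2.resize(im2,(240,180))
cv2.imwrite("pics/end.png",e[:,:,::-1])
E
```

```text
t: 20.45
ee_pos: [513.4, 251.6, 202.2]
tool_rot: [[0.187, 0.982, 0.0], [0.982, -0.187, 0.0], [0.0, 0.0, -1.0]]
contact_force: [-1.4, -0.7, 3.0]
finger_gap: 0.429
grasp_force: 8.0
t: 21.82
ee_pos: [512.9, 251.4, 390.2]
tool_rot: [[0.187, 0.982, -0.003], [0.982, -0.187, -0.001], [-0.002, -0.002, -1.0]]
contact_force: [0.5, -0.7, 0.3]
finger_gap: 1.001
grasp_force: 0.0
-95 129 top 228.4 x [-9.7  9. ]
-84 173 top 233.3 x [-14.  14.]
-60 324 top 232.9 x [-14.7  13.7]
-50 199 top 233.1 x [-14.5  14.6]
-30 303 top 239.0 x [-19.2  19.3]
0 318 top 239.1 x [-19.6  19.7]
30 356 top 239.1 x [-20.   19.2]
50 256 top 233.5 x [-14.2  14.3]
67 430 top 232.9 x [-14.   14.1]
84 280 top 233.1 x [-14.6  13.9]
95 186 top 228.7 x [-9.3  9.4]
b extent [-95.93237237  97.86049964]
```

View pics/end.png

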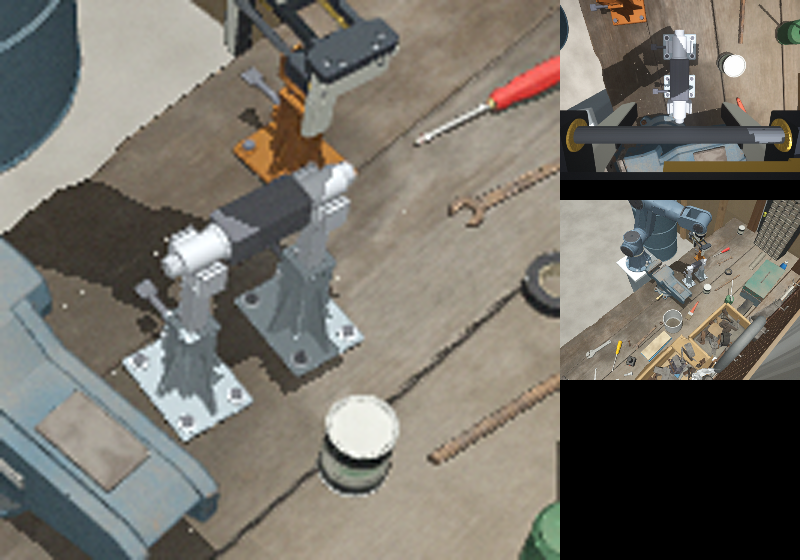

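The axle rests in both heads: the journals' top is at 233 mm at both ends, so it is level, and it is centred. The bystanders look unmoved and the gripper is clear.

```bash
python3 -c "
from cell import robot;print(robot.sign_off())"
```

```text
the job is handed in; nothing more can be done
None
```

I raised the lower stand three clicks, from notch 1 to notch 4, so it matches the other stand, then set the axle down level in both V-heads and handed the job in at about 22 s; the other things on the bench look unmoved.

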